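# Press home the one stopper left proud in a rack of serum vials

### The arm

A 6-joint arm with a two-finger parallel gripper is mounted at the origin on a cart in front of the work surface, level with it; the furniture and walls round the work are solid. World frame = base frame: x ahead of the robot, y to its left, z up, the work surface at z = 0. Lengths are in m, angles in rad, forces in N, time in s.
With the tool pointing down it reaches from about 0.3 to 0.775 m from the base axis. Payload 14.6 kg.
Tool frame: the origin (TCP) lies on the centre line of the jaws, within the pads' length; the fingertips stand 8 mm ahead of it and the grasp point (between the pads) lies 11 mm behind it (r.nose_length is the z of the fingertips in the tool frame, in m); z points along the fingers, y is the line along which they close (so a half turn about z gives the same grasp; the last joint's range is limited). The gripper opens to 85 mm and grips with 20 to 120 N. Pads are 22 mm wide; open, the fingers measure 114 mm over their backs; the gripper's body (76 mm by 85 mm) begins 54 mm behind the grasp point. The pads swing forward as they close: fully open they stand 13 mm farther back than shut.
Start: joints at [1.062, 0.3, 1.521, -0, 1.321, -0.067], TCP at [0.235, 0.497, 0.239] pointing down, gripper open.
Joint ranges: [-3.03, 3.03], [-0.79, 2.21], [0.23, 2.52], [-1.04, 4.18], [0, 3.07], [-2.55, 2.55]. Speed limits (rad/s): [2.22, 2.22, 2.57, 3.14, 3.14, 3.14].

### API

Orientations are given as a unit quaternion [x, y, z, w].
In Python, from bench import r, camrig, status gives the robot as it stands (r), with the cameras (camrig) and the readings (status).
- The arm moves only by the shell command python3 drive.py [FORCE], which reads ROWS from standard input. ROWS is a JSON list that holds a single list of rows (three levels of brackets), with 1 to 8 rows, each of 7 numbers: dx, dy, dz in shares of 0.8 m (1.0 is 0.8 m), then a rotation vector rx, ry, rz in fractions of the full range, 1 being pi rad, then the opening from 0.0 (shut) to 1.0 (fully open); each row shifts and turns the commanded pose from where the row before left it, along the tool's axes as they then stand; what a row does not reach is not made up. A row lasts 1/10 s, in which the tool goes at most 0.05 m and 0.15 rad, less where a joint would pass 70% of its speed; a pose out of reach is approached as far as the arm can. The fingers move at their own pace and stop on an object; FORCE is the grip in N (left out, the last holds). Time passes only in rows, so rows that do not move let the fingers close. It prints the time, the measured TCP pose, the force, the opening and the grip force at its end. No shift or turn number may pass 1 either way. Input that does not fit is refused with a message, and nothing moves.
- status.get_obs(): the state, without advancing time (a new reading comes with each control period).
- camrig.grab_frame(name): name is "scene" or "top" or "wrist"; returns the picture (420x560x3 uint8, red, green, blue); there is no depth.
- camrig.calibration(name): a dict with "fx", "fy", "cx", "cy" (pixels), "R" (3x3) and "t" (3): a world point X has camera coordinates R X + t. Camera axes: x right, y down, z forward; pixel columns grow to the right and rows downward; lengths in m; the calibration is good to about 2 mm. The wrist camera is an equidistant fisheye: a pixel r from the principal point sees the ray r / f radians off the axis. A picture is of the moment at which its call begins: read the wrist's pose just before it. calibration takes no time and is no camera call; for the wrist camera it gives the pose at the moment of the call.
- r.close_job(): hands the job in; it is judged then, once.
The state is a dict: "clock": time; "qpos": joint angles; "dq": joint speeds; "tau": joint torques, N m; "tool_pos": TCP position; "orientation": TCP orientation; "wrist_force": force on the tool from outside, world axes, zero at the start; "ft_torque": the same for the moment, N m; "width": opening from 0.0 (shut) to 1.0 (fully open); "finger_force": force on a finger pad.
Only numpy, scipy, OpenCV 4.12 (cv2) and the standard library are available. Lean on these libraries where they do the work, as an engineer would, in place of code of your own. Each camera call takes 0.05 s, during which the arm holds its last target. There are 200 camera calls.

### The job

One of the short stoppered vials in the rack still has its rubber stopper standing proud, so it cannot be crimped. With the fingertips press that stopper slowly and gently down until its flange sits fully home on the glass, keep it pressed for about two seconds while the trapped air escapes, then draw the hand up well clear of the rack. Do not lift the vial or touch any other vial, and leave the crimper, tweezers and tin as they lie.

Things in the scene. Friction and masses are not known exactly. Their poses are not given: they have to be found in the camera images.
- rack: Steel two-tier vial rack, 110 (x) x 224 (y) mm, 36 mm high at its end cheeks, fixed; origin at the centre of its underside, z up. Eight places: x = -25 or +25, y = -75, -25, +25 or +75 mm; seven are filled, in any order. Vials stand on its base plate (top 6 mm above the bench) in 25 mm holes of an upper plate whose top is at 27 mm.
- open_vial: The vial to be stoppered: clear glass serum vial, 22 mm across the body, 45 mm high to the glass lip (lip 20 mm across), a dry white solid at the bottom; loose in a rack place with 1.5 mm play all round. Origin at the centre of its underside, z up; it stands upright with its lip 51 mm above the bench.
- stopper (a joint): How far the grey rubber stopper stands above its seat on open_vial, in m: 0 = fully home, flange on the glass; 0.007 to 0.010 at the start. It is stiff: it moves down only under about 6 N, plus 5 N for each 10 mm/s of speed (trapped air), stays wherever it is left and stops hard at 0. A push of 40 N or more would break the vial.
- stopper_top (a point): Centre of the top of that stopper's flange, z up. The flange is 19 mm across and 3.4 mm thick; its top is 54.4 mm above the bench when home, 61 to 64 mm at the start. The nearest vials' axes are 50 mm away.
- tall_vial: Capped plain glass vial, 22 mm across and 76 mm high, white cap; loose in a rack place, top 82 mm above the bench. Origin at the centre of its underside. Not to be touched.
- closed_vial_1: Same vial as open_vial but its stopper is already home (48.4 mm high in all, top 54.4 mm above the bench); loose in a rack place. Origin at the centre of its underside, z up. Not to be touched.
- closed_vial_2: Same vial as open_vial but its stopper is already home (48.4 mm high in all, top 54.4 mm above the bench); loose in a rack place. Origin at the centre of its underside, z up. Not to be touched.
- closed_vial_3: Same vial as open_vial but its stopper is already home (48.4 mm high in all, top 54.4 mm above the bench); loose in a rack place. Origin at the centre of its underside, z up. Not to be touched.
- closed_vial_4: Same vial as open_vial but its stopper is already home (48.4 mm high in all, top 54.4 mm above the bench); loose in a rack place. Origin at the centre of its underside, z up. Not to be touched.
- closed_vial_5: Same vial as open_vial but its stopper is already home (48.4 mm high in all, top 54.4 mm above the bench); loose in a rack place. Origin at the centre of its underside, z up. Not to be touched.
- crimper: Vial crimper with green handles, 55 x 199 x 26 mm, lying loose at the robot's left; origin under its middle, length along its y.
- tweezers: Steel tweezers, 17 x 124 x 9 mm, lying loose at the front edge of the bench; origin under their middle, length along their y.
- septa_tin: Round white tin, 54 mm across and 24 mm high, loose to the right of the rack; origin under its centre.

How it is judged:
On the way:
1. the proud stopper is pressed fully home (within 1.5 mm of its seat) and kept pressed there by the fingertips for at least a second (value of joint stopper below 0.0015 m and contact force between the fingers and stopper above 0.5 N), for 1 s.
At the end, for the whole second after the job is handed in: The stopper is within 1.5 mm of its seat; its vial stands upright (within 0.15 rad) on the rack's base in the place where it started (within 6 mm), at rest; the point between the finger pads is more than 100 mm from the stopper (value of joint stopper below 0.0015 m and angle between open_vial's own z axis and vertical below 0.15 rad and z of open_vial in the frame of rack below 0.009 m and distance of open_vial from where it was at the start of the episode below 0.006 m and linear speed of open_vial below 0.02 m/s and distance between the grasp point and stopper_top above 0.1 m); the robot touches nothing.
It fails at once if the vial being stoppered is lifted more than 5 mm (z of open_vial in the frame of rack above 0.011 m).
It fails at once if the stopper or its vial is pushed with more than 40 N (contact force between the arm and open_vial above 40 N).
It fails at once if another vial in the rack is touched (contact force between any of the arm, the fingers and closed_vial_1 above 0.2 N or contact force between any of the arm, the fingers and closed_vial_2 above 0.2 N or contact force between any of the arm, the fingers and closed_vial_3 above 0.2 N or contact force between any of the arm, the fingers and closed_vial_4 above 0.2 N or contact force between any of the arm, the fingers and closed_vial_5 above 0.2 N or contact force between any of the arm, the fingers and tall_vial above 0.2 N).
It fails at once if another vial is shifted or lifted by more than 6 mm (distance of any of closed_vial_1, closed_vial_2, closed_vial_3, closed_vial_4, closed_vial_5, tall_vial from where it was at the start of the episode above 0.006 m).
It fails at once if the crimper, tweezers or tin is moved by more than 10 mm (distance of any of crimper, tweezers, septa_tin from where it was at the start of the episode above 0.01 m).
It also fails if it takes over 35 s, if anything falls off the work surface, if the arm or the gripper's body presses on something with over 40 N, if the wrist force passes 120 N, or if a joint passes its speed limit or range.

## Working session

There is one attempt and no reset: what is moved stays moved. The work goes in short steps, Python scripts to look and compute and a shell command to move; the robot and the scene stay as the last step left them, time stands still between calls to the robot, and variables do not carry over. Pictures are saved under pics/ and viewed, at most 10 in all, crops included, and the job is handed in when it is done.

```bash
ls; mkdir -p pics; python3 - <<'E'
from bench import r, camrig, status
import cv2,numpy as np
for n in("top","scene"):
    f=camrig.grab_frame(n); cv2.imwrite(f"pics/{n}0.png",f[:,:,::-1])
    c=camrig.calibration(n); print(n,{k:np.round(v,4).tolist() for k,v in c.items()})
o=status.get_obs(); print(o, r.nose_length)
E
```

```text
bench.py
drive.py
pics
top {'fx': 438.7586, 'fy': 438.7586, 'cx': 278.89, 'cy': 212.0069, 'R': [[-0.0267, -0.9995, -0.0141], [-0.9948, 0.028, -0.098], [0.0984, 0.0114, -0.9951]], 't': [-0.0377, 0.4828, 1.018]}
scene {'fx': 393.4275, 'fy': 393.4275, 'cx': 280.4477, 'cy': 209.0418, 'R': [[-0.7795, -0.6261, 0.0161], [-0.2855, 0.3324, -0.8989], [0.5575, -0.7053, -0.4379]], 't': [0.3316, 0.2238, 0.595]}
{'clock': 0.1, 'qpos': array([ 1.06241754e+00,  3.00430646e-01,  1.52152501e+00,  4.99543875e-05,
        1.32066475e+00, -6.65816118e-02]), 'dq': array([-0.00141137, -0.00174745, -0.00034965,  0.00113175,  0.00254582,
        0.0024125 ]), 'tau': array([ 7.35664962e-04, -5.44376779e+01, -3.62371087e+01, -6.00198837e-05,
        2.97581355e-03,  7.09580831e-05]), 'tool_pos': array([0.23504913, 0.49702977, 0.23876721]), 'orientation': array([ 2.19112481e-01,  9.75699470e-01, -4.85926438e-04, -1.68906403e-04]), 'wrist_force': array([ 0.7397142 , -0.24685132,  0.37515321]), 'ft_torque': array([-0.00980902,  0.0049394 , -0.00423905]), 'finger_force': 0.0, 'width': 1.0009678195835299} 0.008
```

View pics/top0.png

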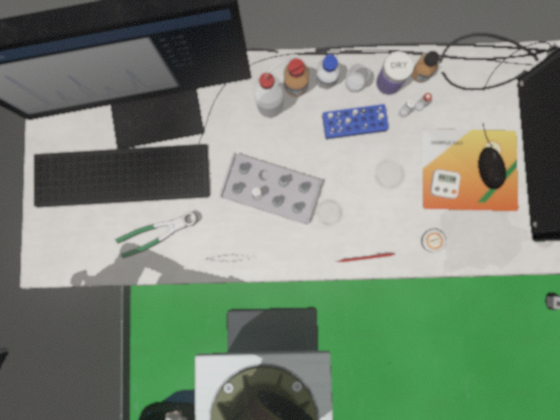

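View pics/scene0.png

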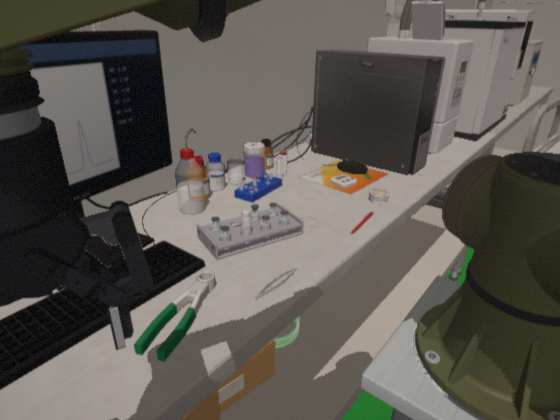

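The top view shows the rack around (272,188), turned by about 15°, with the white-capped tall vial near (257,193). In the scene view the rack is around (250,230). I'll enlarge both.

```bash
cat > h.py <<'E'
import numpy as np
def plane(c,u,v,z):
    R,t=np.array(c["R"]),np.array(c["t"]); C=-R.T@t
    d=R.T@np.array([(u-c["cx"])/c["fx"],(v-c["cy"])/c["fy"],1]); return C+d*(z-C[2])/d[2]
def proj(c,X):
    p=np.array(c["R"])@X+np.array(c["t"]); return np.array([c["cx"]+c["fx"]*p[0]/p[2],c["cy"]+c["fy"]*p[1]/p[2]])
E
python3 - <<'E'
import cv2,numpy as np
from bench import r, camrig, status
from h import *
a=cv2.imread('pics/top0.png')[145:230,212:332]; b=cv2.imread('pics/scene0.png')[195:260,190:310]
A=cv2.resize(a,None,fx=6,fy=6,interpolation=cv2.INTER_CUBIC);B=cv2.resize(b,None,fx=6.6,fy=6.6,interpolation=cv2.INTER_CUBIC)
cv2.imwrite('pics/topc.png',A);cv2.imwrite('pics/scenec.png',B)
c=camrig.calibration("top"); im=cv2.imread('pics/top0.png')
print(plane(c,272,188,.036))
E
```

```text
[ 0.53767825 -0.03639706  0.036     ]
```

View pics/topc.png

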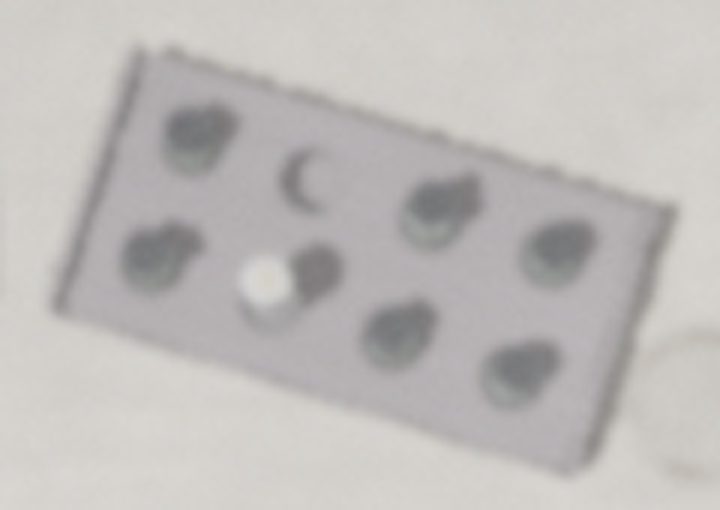

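View pics/scenec.png

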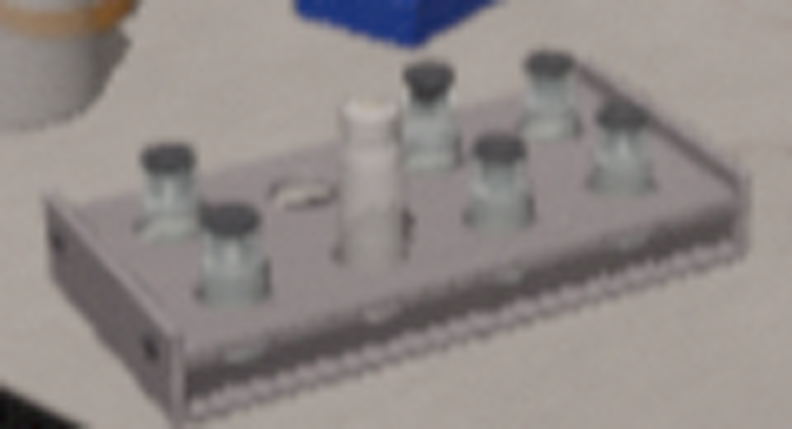

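The scene crop suggests the proud stopper is at (428,80), back row, third place. The empty place is back row, second (300,190), and the tall vial is at (370,110). I'll check this with geometry.

```bash
cat > fit.py <<'E'
import cv2,numpy as np
from bench import r, camrig, status
from h import *
c=camrig.calibration("top"); s=camrig.calibration("scene")
P=np.array([plane(c,212+(u+.5)/6-.5,145+(v+.5)/6-.5,.036)[:2] for u,v in[(138,50),(62,308),(585,468),(672,210)]])
print(P, [np.linalg.norm(P[i]-P[(i+1)%4]) for i in range(4)])
o=P.mean(0); y=P[0]+P[1]-P[2]-P[3]; y/=np.linalg.norm(y); x=np.array([y[1],-y[0]])
print("centre",o,"x",x,"y",y,"yaw",np.arctan2(x[1],x[0]))
obs=[(168,157),(232,218),(428,80),(550,65),(499,150),(622,116)]
for xx in(-.025,.025):
  for yy in(.075,.025,-.025,-.075):
    g=o+xx*x+yy*y
    e=[(proj(s,np.r_[g,z])-[190,195]+.5)*6.6-.5 for z in(.0544,.063)]
    d=min(obs,key=lambda q:np.hypot(*(e[0]-q)))
    print(xx,yy,g.round(4),e[0].round(),"proud",e[1].round(),d)
E
python3 fit.py
```

```text
[[ 0.62458252  0.05052008]
 [ 0.52223983  0.08215595]
 [ 0.45353955 -0.12100192]
 [ 0.55421156 -0.15856429]] [np.float64(0.10712074232391011), np.float64(0.21445943387716707), np.float64(0.1074513080338928), np.float64(0.2206090358436785)]
centre [ 0.53864336 -0.03672254] x [ 0.94753442 -0.31965375] y [0.31965375 0.94753442] yaw -0.32536404732442165
-0.025 0.075 [0.5389 0.0423] [247. 204.] proud [246. 180.] (232, 218)
-0.025 0.025 [ 0.5229 -0.005 ] [384. 167.] proud [383. 144.] (428, 80)
-0.025 -0.025 [ 0.507  -0.0524] [512. 133.] proud [512. 110.] (499, 150)
-0.025 -0.075 [ 0.491  -0.0998] [634. 100.] proud [635.  78.] (622, 116)
0.025 0.075 [0.5863 0.0264] [183. 143.] proud [182. 121.] (168, 157)
0.025 0.025 [ 0.5703 -0.021 ] [315. 110.] proud [315.  88.] (428, 80)
0.025 -0.025 [ 0.5543 -0.0684] [441.  78.] proud [440.  57.] (428, 80)
0.025 -0.075 [ 0.5384 -0.1158] [560.  48.] proud [560.  27.] (550, 65)
```

```bash
cat > go.py <<'E'
import sys,numpy as np
from bench import r, camrig, status
from scipy.spatial.transform import Rotation as Ro
o=status.get_obs(); R=Ro.from_quat(o["orientation"])
print("t",o["clock"],"pos",o["tool_pos"].round(4),"w",o["width"],"F",o["wrist_force"].round(2))
print("axes x,y,z cols\n",R.as_matrix().round(4))
if len(sys.argv)>3: print("delta tool",(R.inv().apply(np.array(sys.argv[1:4],float)-o["tool_pos"])).round(4))
E
python3 go.py 0.554 -0.068 0.239; python3 go.py 0.554 -0.068 0.17
python3 -c "
from bench import r, camrig, status;import numpy as np
from scipy.spatial.transform import Rotation as Ro
c=camrig.calibration('wrist');print(c);o=status.get_obs();C=-np.array(c['R']).T@c['t'];R=Ro.from_quat(o['orientation'])
print('cam in tool',R.inv().apply(C-o['tool_pos']),'axis',R.inv().apply(np.array(c['R'])[2]))"
```

```text
t 0.1 pos [0.235  0.497  0.2388] w 1.0009678195835299 F [ 0.74 -0.25  0.38]
axes x,y,z cols
 [[-9.040e-01  4.276e-01 -5.000e-04]
 [ 4.276e-01  9.040e-01 -9.000e-04]
 [ 1.000e-04 -1.000e-03 -1.000e+00]]
delta tool [-5.299e-01 -3.744e-01  1.000e-04]
t 0.1 pos [0.235  0.497  0.2388] w 1.0009678195835299 F [ 0.74 -0.25  0.38]
axes x,y,z cols
 [[-9.040e-01  4.276e-01 -5.000e-04]
 [ 4.276e-01  9.040e-01 -9.000e-04]
 [ 1.000e-04 -1.000e-03 -1.000e+00]]
delta tool [-0.5299 -0.3743  0.0691]
{'fx': 325.19226210127806, 'fy': 325.19226210127806, 'cx': 278.672979181332, 'cy': 206.6979748389558, 'R': array([[ 0.42853844,  0.90352297, -0.00102599],
       [ 0.85435839, -0.40484981,  0.32583489],
       [ 0.29398394, -0.14050934, -0.94542613]]), 't': array([-0.54848991, -0.04061069,  0.38127153])}
cam in tool [ 0.08522975 -0.00097925 -0.13435562] axis [-3.25944134e-01 -3.50631800e-04  9.45388967e-01]
```

Careful with the scale: shifts go in shares of 0.8 m and turns go in shares of pi rad. That gives: -0.033 m / 0.8 = -0.0413, -0.023 m / 0.8 = -0.0288.

```bash
echo '[[[-0.0413,-0.0288,0,0,0,0,0],[-0.0413,-0.0288,0,0,0,0,0],[-0.0413,-0.0288,0,0,0,0,0],[-0.0413,-0.0288,0,0,0,0,0],[-0.0413,-0.0288,0,0,0,0,0],[-0.0413,-0.0288,0,0,0,0,0],[-0.0413,-0.0288,0,0,0,0,0],[-0.0413,-0.0288,0,0,0,0,0]]]' | python3 drive.py 30 | tail -3
echo '[[[-0.0413,-0.0288,0,0,0,0,0],[-0.0413,-0.0288,0,0,0,0,0],[-0.0413,-0.0288,0,0,0,0,0],[-0.0413,-0.0288,0,0,0,0,0],[-0.0413,-0.0288,0,0,0,0,0],[-0.0413,-0.0288,0,0,0,0,0],[-0.0413,-0.0288,0,0,0,0,0],[-0.0413,-0.0288,0,0,0,0,0]]]' | python3 drive.py | tail -3
echo '[[[0,0,0,0,0,0,0],[0,0,0,0,0,0,0]]]' | python3 drive.py | tail -3
python3 go.py 0.554 -0.068 0.17
python3 - <<'E'
from bench import r, camrig, status
import cv2,pickle
c=camrig.calibration("wrist"); f=camrig.grab_frame("wrist")
pickle.dump(c,open("w1.pkl","wb")); cv2.imwrite("pics/w1.png",f[:,:,::-1])
E
```

```text
wrist_force: [0.1, 0.7, -0.3]
width: -0.0
finger_force: 0.0
wrist_force: [0.9, 1.5, 0.7]
width: 0.002
finger_force: 0.0
wrist_force: [-0.7, 0.9, -0.5]
width: 0.002
finger_force: 0.0
t 1.9 pos [ 0.555  -0.0617  0.2386] w 0.002028245049119695 F [-0.66  0.87 -0.5 ]
axes x,y,z cols
 [[-9.034e-01  4.288e-01 -1.300e-03]
 [ 4.288e-01  9.034e-01  4.000e-04]
 [ 1.300e-03 -2.000e-04 -1.000e+00]]
delta tool [-0.0019 -0.0061  0.0686]
```

View pics/w1.png

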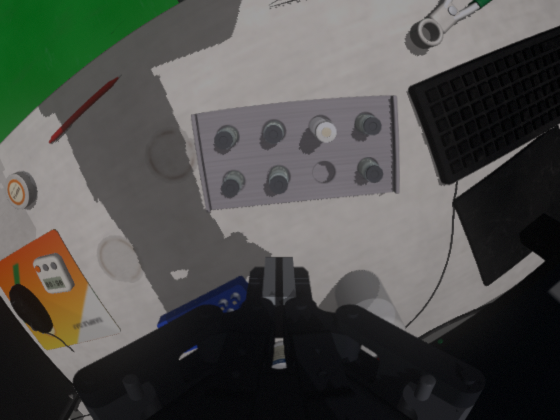

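The wrist view shows the rack at (195–400, 95–210). The fingertip is at about (279,262). The candidate stopper is near (280,177), the tall cap at (326,131) and the empty place at (323,173). Next I'll zoom in to measure.

```bash
cat > seg.py <<'E'
import cv2,sys
im=cv2.imread(sys.argv[1]); x0,y0,x1,y1,k=map(int,sys.argv[3:8])
c=cv2.resize(im[y0:y1,x0:x1],None,fx=k,fy=k,interpolation=cv2.INTER_CUBIC)
g=cv2.GaussianBlur(cv2.cvtColor(c,cv2.COLOR_BGR2GRAY),(5,5),0)
m=((g<int(sys.argv[8]))*255).astype('uint8')
for q in cv2.findContours(m,cv2.RETR_EXTERNAL,cv2.CHAIN_APPROX_NONE)[0]:
    if cv2.contourArea(q)<k*k*60: continue
    e=cv2.fitEllipse(q); print([round(v,1) for v in(x0+e[0][0]/k,y0+e[0][1]/k,e[1][0]/k,e[1][1]/k)])
    cv2.drawContours(c,[q],-1,(0,0,255),1)
cv2.imwrite(sys.argv[2],c)
E
python3 seg.py pics/w1.png pics/w1c.png 205 105 395 210 4 75
```

```text
[230.1, 188.4, 17.1, 18.9]
[275.7, 184.1, 21.2, 26.0]
[368.1, 174.0, 20.7, 28.0]
[325.4, 171.7, 18.6, 19.3]
[224.9, 141.7, 19.2, 26.0]
[309.2, 142.0, 19.1, 23.3]
[271.5, 137.0, 18.3, 26.4]
[366.0, 128.3, 20.6, 30.3]
[392.8, 134.6, 3.9, 114.1]
```

View pics/w1c.png

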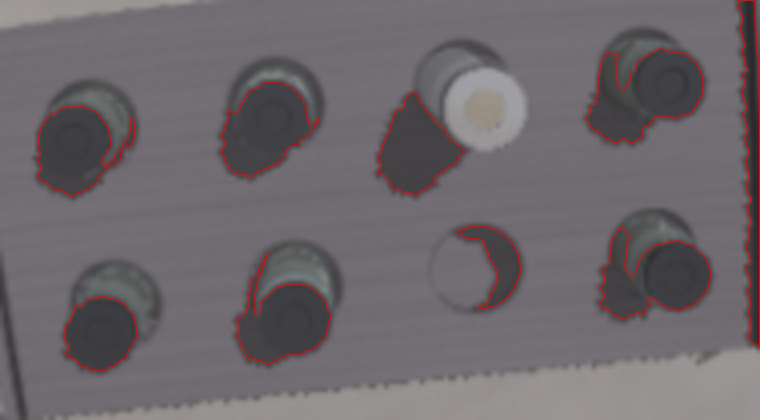

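The crop shows the six stopper tops as dark discs. The candidate is at (295,318), and its disc is offset most from its hole. I'll cast rays through all six and fit the rack grid.

```bash
cat > fit2.py <<'E'
import numpy as np,pickle
def fplane(c,u,v,z):
    a=np.array([u-c["cx"],v-c["cy"]])/c["fx"]; th=np.hypot(*a)
    d=np.array(c["R"]).T@np.r_[a/th*np.sin(th),np.cos(th)]; C=-np.array(c["R"]).T@c["t"]; return C+d*(z-C[2])/d[2]
if __name__=="__main__":
    c=pickle.load(open("w1.pkl","rb"))
    px={(-25,-75):(74,143),(-25,-25):(275,117),(-25,75):(671,84),(25,-75):(101,333),(25,-25):(295,318),(25,75):(676,275)}
    W={k:fplane(c,205+(u+.5)/4-.5,105+(v+.5)/4-.5,.0544)[:2] for k,(u,v) in px.items()}
    K=[k for k in W if k!=(25,-25)]
    A=np.array(K)/1e3;B=np.array([W[k] for k in K]);a,b=A.mean(0),B.mean(0)
    U,S,V=np.linalg.svd((A-a).T@(B-b)); R=(U@V).T
    print("yaw",np.arctan2(R[1,0],R[0,0]),"centre",b-R@a)
    for k in W: print(k,W[k].round(4),"resid mm",((W[k]-(R@(np.array(k)/1e3-a)+b))*1e3).round(1))
    for z in(.061,.0625,.064): print(z,fplane(c,278.5,184.1,z)[:2].round(4), "vs closest grid",(R@(np.array([.025,-.025])-a)+b).round(4))
E
python3 fit2.py; python3 go.py 0.5625 -0.0685 0.15
```

```text
yaw -0.3377649223990541 centre [ 0.53796789 -0.03067342]
(-25, -75) [ 0.4901 -0.093 ] resid mm [0.6 0.2]
(-25, -25) [ 0.5063 -0.0455] resid mm [0.2 0.5]
(-25, 75) [0.5393 0.0482] resid mm [ 0.1 -0.2]
(25, -75) [ 0.5365 -0.1095] resid mm [-0.2  0.2]
(25, -25) [ 0.5545 -0.063 ] resid mm [ 1.2 -0.5]
(25, 75) [0.5857 0.0311] resid mm [-0.7 -0.8]
0.061 [ 0.5529 -0.0621] vs closest grid [ 0.5533 -0.0625]
0.0625 [ 0.5525 -0.0619] vs closest grid [ 0.5533 -0.0625]
0.064 [ 0.5522 -0.0618] vs closest grid [ 0.5533 -0.0625]
t 1.95 pos [ 0.5548 -0.0609  0.2389] w 0.002986538093513136 F [-0.04 -0.09  0.27]
axes x,y,z cols
 [[-9.039e-01  4.277e-01 -9.000e-04]
 [ 4.277e-01  9.039e-01  3.000e-04]
 [ 1.000e-03 -1.000e-04 -1.000e+00]]
delta tool [-0.0103 -0.0035  0.0889]
```

Scaled: 0.035 m / 0.8 = 0.0438, -0.002 m / 0.8 = -0.0025.

```bash
echo '[[[0.0013,-0.0025,0.0375,0,0,0,0],[0,0,0.0438,0,0,0,0],[0,0,0.0438,0,0,0,0],[0,0,0.0375,0,0,0,0],[0,0,0.0225,0,0,0,0],[0,0,0.0075,0,0,0,0],[0,0,0,0,0,0,0],[0,0,0,0,0,0,0]]]' | python3 drive.py | tail -6
python3 go.py 0.5528 -0.0622 0.08
python3 - <<'E'
from bench import r, camrig, status
import cv2,pickle,numpy as np
c=camrig.calibration("wrist"); f=camrig.grab_frame("wrist"); s=camrig.grab_frame("scene")
pickle.dump(c,open("w2.pkl","wb"))
a=cv2.resize(f[120:320,190:370,::-1],None,fx=2.9,fy=2.9,interpolation=cv2.INTER_CUBIC)
cv2.imwrite("pics/w2.png",f[:,:,::-1])
b=cv2.resize(s[170:260,220:310,::-1],(270,270),interpolation=cv2.INTER_CUBIC)
m=np.zeros((580,800,3),'uint8');m[:,:522]=a[:580];m[:270,525:795]=b;cv2.imwrite("pics/w2c.png",m)
E
```

```text
clock: 2.75
tool_pos: [0.5538, -0.0623, 0.0865]
orientation: [0.219, 0.976, 0.0, 0.001]
wrist_force: [-0.1, 0.7, -0.3]
width: -0.006
finger_force: 0.0
t 2.75 pos [ 0.5538 -0.0623  0.0865] w -0.006013481688988656 F [-0.08  0.71 -0.3 ]
axes x,y,z cols
 [[-9.043e-01  4.270e-01  1.600e-03]
 [ 4.270e-01  9.043e-01 -3.000e-04]
 [-1.600e-03  4.000e-04 -1.000e+00]]
delta tool [ 0.0009 -0.0004  0.0065]
```

View pics/w2c.png

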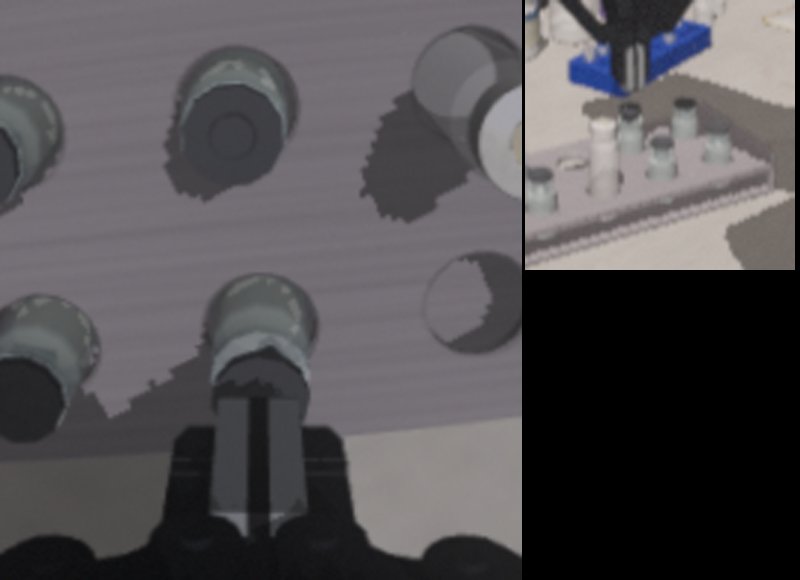

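The proud stopper sits right under the closed tips, its raised flange showing just above the tip at (260,370). The tips are centred sideways to within 1–2 mm. I'll check fore-aft using the flange's near edge.

```bash
python3 - <<'E'
import pickle,numpy as np
from fit2 import fplane
c=pickle.load(open("w2.pkl","rb")); T=np.array([.5538,-.0623]);X=np.array([-.9043,.427]);Y=np.array([.427,.9043])
for n,u,v,z in[("upper edge 350",262,350,.0625),("upper edge 350 z59",262,350,.059),("edge 378",262,378,.0625),("L",213,390,.0625),("Rt",310,390,.0625),("tip",258,398,.0785),("ref vial",232,135,.0544)]:
    p=fplane(c,190+u/2.9,120+v/2.9,z)[:2]; print(n,p.round(4),"tool xy mm",((p-T)@X*1e3).round(1),((p-T)@Y*1e3).round(1))
E
```

```text
upper edge 350 [ 0.5435 -0.0576] tool xy mm 11.3 -0.1
upper edge 350 z59 [ 0.545  -0.0583] tool xy mm 9.7 -0.1
edge 378 [ 0.5488 -0.06  ] tool xy mm 5.5 -0.1
L [ 0.5471 -0.0695] tool xy mm 2.9 -9.3
Rt [ 0.555 -0.053] tool xy mm 2.9 9.0
tip [ 0.5446 -0.0589] tool xy mm 9.8 -0.9
ref vial [ 0.5063 -0.0459] tool xy mm 50.0 -5.5
```

Tips and flange agree to within 1–2 mm. Next I'll lower slowly.

Scaled: 0.004 m / 0.8 = 0.005, 0.003 m / 0.8 = 0.0038.

```bash
echo '[[[0,0,0.005,0,0,0,0],[0,0,0.0038,0,0,0,0],[0,0,0.0025,0,0,0,0],[0,0,0.0013,0,0,0,0],[0,0,0.0013,0,0,0,0],[0,0,0.0013,0,0,0,0],[0,0,0,0,0,0,0]]]' | python3 drive.py | egrep 'clock|pos|wrist'
echo '[[[0,0,0.0013,0,0,0,0],[0,0,0.0013,0,0,0,0],[0,0,0.0013,0,0,0,0],[0,0,0.0013,0,0,0,0]]]' | python3 drive.py | egrep 'clock|pos|wrist'
```

```text
clock: 3.55
tool_pos: [0.5533, -0.0626, 0.0732]
wrist_force: [-0.3, 0.1, 0.1]
clock: 3.95
tool_pos: [0.5535, -0.0627, 0.0695]
wrist_force: [-0.4, -0.1, 7.1]
```

Contact at about z = 0.070, as expected. Now pressing at about 5–10 mm/s.

Scaled: 0.0007 m / 0.8 = 0.0009.

```bash
echo '[[[0,0,0.0009,0,0,0,0],[0,0,0.0009,0,0,0,0],[0,0,0.0009,0,0,0,0],[0,0,0.0009,0,0,0,0]]]' | python3 drive.py | egrep 'clock|pos|wrist'
echo '[[[0,0,0.0009,0,0,0,0],[0,0,0.0009,0,0,0,0],[0,0,0.0009,0,0,0,0],[0,0,0.0009,0,0,0,0]]]' | python3 drive.py | egrep 'clock|pos|wrist'
```

```text
clock: 4.35
tool_pos: [0.5538, -0.0627, 0.0673]
wrist_force: [-1.9, 0.6, 9.0]
clock: 4.75
tool_pos: [0.5538, -0.0627, 0.0646]
wrist_force: [-1.5, 0.3, 9.2]
```

Scaled: 0.0006 m / 0.8 = 0.0008, 0.0005 m / 0.8 = 0.0006.

```bash
echo '[[[0,0,0.0008,0,0,0,0],[0,0,0.0008,0,0,0,0],[0,0,0.0006,0,0,0,0]]]' | python3 drive.py | egrep 'clock|pos|wrist'
echo '[[[0,0,0.0006,0,0,0,0],[0,0,0.0004,0,0,0,0]]]' | python3 drive.py | egrep 'clock|pos|wrist'
```

```text
clock: 5.05
tool_pos: [0.5538, -0.0627, 0.0628]
wrist_force: [-2.3, 0.6, 8.5]
clock: 5.25
tool_pos: [0.554, -0.0627, 0.0624]
wrist_force: [-4.3, 0.2, 14.8]
```

The stop is reached at the expected height (0.0624), and the force has risen to 15 N. Holding for 2 s and more.

Scaled: 0.0002 m / 0.8 = 0.0003.

```bash
echo '[[[0,0,0.0003,0,0,0,0],[0,0,0,0,0,0,0],[0,0,0,0,0,0,0],[0,0,0,0,0,0,0],[0,0,0,0,0,0,0],[0,0,0,0,0,0,0],[0,0,0,0,0,0,0],[0,0,0,0,0,0,0]]]' | python3 drive.py | egrep 'clock|pos|wrist'
for i in 1 2; do echo '[[[0,0,0,0,0,0,0],[0,0,0,0,0,0,0],[0,0,0,0,0,0,0],[0,0,0,0,0,0,0],[0,0,0,0,0,0,0],[0,0,0,0,0,0,0],[0,0,0,0,0,0,0],[0,0,0,0,0,0,0]]]' | python3 drive.py | egrep 'clock|pos|wrist'; done
```

```text
clock: 6.05
tool_pos: [0.5541, -0.0627, 0.0624]
wrist_force: [-3.7, 0.1, 13.8]
clock: 6.85
tool_pos: [0.5541, -0.0627, 0.0624]
wrist_force: [-4.0, 0.5, 15.3]
clock: 7.65
tool_pos: [0.5541, -0.0627, 0.0624]
wrist_force: [-3.1, 0.9, 13.8]
```

Pressed for more than 2 s at a steady 14–15 N. Drawing up now, slowly at first.

Scaled: -0.035 m / 0.8 = -0.0438, -0.03 m / 0.8 = -0.0375.

```bash
echo '[[[0,0,-0.0013,0,0,0,0],[0,0,-0.0038,0,0,0,0],[0,0,-0.0125,0,0,0,0],[0,0,-0.0375,0,0,0,0],[0,0,-0.0438,0,0,0,0],[0,0,-0.0438,0,0,0,0],[0,0,-0.0438,0,0,0,0],[0,0,-0.025,0,0,0,0]]]' | python3 drive.py | egrep 'clock|pos|wrist'
echo '[[[0,0,0,0,0,0,0],[0,0,0,0,0,0,0],[0,0,0,0,0,0,0],[0,0,0,0,0,0,0]]]' | python3 drive.py | egrep 'clock|pos|wrist'
python3 - <<'E'
from bench import r, camrig, status
import cv2
f=camrig.grab_frame("wrist");s=camrig.grab_frame("scene")
a=cv2.resize(f[95:220,190:400,::-1],(756,450),interpolation=cv2.INTER_CUBIC)[:300] if 0 else cv2.resize(f[95:220,190:400,::-1],(504,300),interpolation=cv2.INTER_CUBIC)
b=cv2.resize(s[195:260,190:310,::-1],(504,273),interpolation=cv2.INTER_CUBIC)
cv2.imwrite("pics/end.png",cv2.vconcat([a,b]))
E
```

```text
clock: 8.45
tool_pos: [0.5537, -0.0627, 0.2337]
wrist_force: [-0.0, -0.5, -0.8]
clock: 8.85
tool_pos: [0.553, -0.0626, 0.2289]
wrist_force: [0.6, 0.0, 0.1]
```

View pics/end.png

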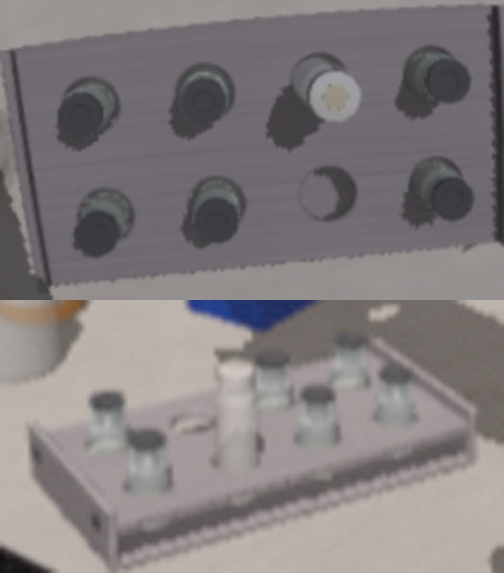

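The stopper at (272,360) in the lower part now sits as low as its neighbours. Its vial is upright in its place, and the hand is 175 mm above.

```bash
python3 -c "
from bench import r, camrig, status; print(r.close_job())"
```

```text
the job is handed in; nothing more can be done
None
```

The proud stopper was pressed home and held at about 14–15 N for a little over 2 s, the hand was drawn up about 170 mm clear, and the job is handed in; the last pictures show its vial upright in its place and its neighbours looking undisturbed.

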